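# Probe the depth of a heater bore and lock the gauge

### The job

Measure the wide middle bore of the dry-block heater: stand the depth gauge upright and flat on the metal block with its rod over that bore, push the rod down until its tip rests on the bore's floor (feel for it gently: never press on the floor with more than 20 newtons), and only then press the lock lever down flat to lock the rod. Leave the gauge standing there locked, still touching the floor, and do not disturb the timer or the two bottles.

Things in the scene. Friction and masses are not known exactly. Their poses are not given: they have to be found in the camera images.
- heater: Dry-block heater, fixed to the worktop: grey housing 100 x 142 x 18 mm, on it an aluminium block 80 x 128 mm (x, y) whose flat top is 65 mm above the worktop. Wide bore of 28 mm diameter in the middle of the top; eight narrow bores of 13 mm, four along each long side, 26 mm either side of the middle. Origin: centre of the underside; y along the long side, z up.
- bore (a point): Centre of the mouth of the wide bore, level with the block's top (65 mm above the worktop). The bore's flat metal floor lies 9 to 23 mm below this; its depth differs every time and is not given. Axes as the heater's.
- gauge_foot (a point): Depth gauge (loose, about 0.47 kg): centre of the underside of its flat steel base, which is 30 x 120 x 16 mm (x, y, z). The rod comes out of the underside exactly here. y along the base, toward the side of the lock lever; z up. Starts standing on the worktop.
- column (a point): Depth gauge: the centre of its aluminium column, 45 mm above the underside. The column is 26 mm wide along x, 28 mm along y and reaches from the base to 58 mm above the underside; its two x faces are free to grasp from above. Axes as the gauge's.
- knob_top (a point): Centre of the flat top of the rod's round black knob, 22 mm diameter, 8 mm thick, straight above the column on the gauge's axis. With the rod fully up it stands 99 mm above the gauge's underside and sinks with the rod. z up.
- probe_tip (a point): Round lower end of the 8 mm rod, 98 mm below the knob's top, on the gauge's axis.
- rod (a joint): Slide of the rod in the gauge, m: 0 fully up (tip 1 mm inside the base), grows as the rod is pushed down, at most 0.029. It sticks by friction wherever it is left (about 2.5 N to move).
- lever_tip (a point): Lock lever: middle of its black grip (grip 14 mm wide, 26 mm long, 7 mm thick), 34 mm from the lever's pivot. The pivot lies 18.5 mm from the gauge's axis toward its +y, 42 mm above the underside, its axle along the gauge's x. The raised lever points up and outward (+y); pressed down flat, this point lies 52.5 mm from the gauge's axis and 42 mm above the underside, still over the base; the grip's upper face is then 3.5 mm higher.
- lock (a joint): Angle of the lock lever, rad: 0 fully raised (0.50 rad above level), 0.50 pressed flat against its stop = locked. About 4 to 6 N square on the grip moves it, more where a fingertip drags on it; it stays where it is left, but may ease back up by 0.05 rad from the stop. As it goes flat it clamps the rod.
- gauge: The whole depth gauge, origin and axes as point gauge_foot.
- probe: The 8 mm steel shaft of the rod below the knob, 90 mm long; origin at its lower end, as point probe_tip.
- timer: Bystander: white lab timer, 66 x 66 x 20 mm, right of the gauge; origin under its centre.
- small_bottle: Bystander: small capped bottle, 42 mm diameter, 78 mm tall, behind the gauge; origin under its centre.
- white_bottle: Bystander: white bottle, 48 mm diameter, 98 mm tall, left of the heater; origin under its centre.
Things that resemble listed ones, but are neither listed nor needed, are in the scene too. Leave any blue look-alike of the gauge alone.

How it is judged:
By the outcome, as a careful person would: the job done as asked, in the order asked, and still so for the second after the job is handed in, with the robot touching nothing.
It also fails if it takes over 62 s, if anything falls off the work surface, if the arm or the gripper's body presses on something with over 40 N, if the wrist force passes 120 N, or if a joint passes its speed limit or range.

### The arm

A 7-joint arm with a two-finger parallel gripper is mounted at the origin on a cart in front of the work surface, level with it; the furniture and walls round the work are solid. World frame = base frame: x ahead of the robot, y to its left, z up, the work surface at z = 0. Lengths are in m, angles in rad, forces in N, time in s.
With the tool pointing down it reaches from about 0.4 to 0.875 m from the base axis. Payload 4.4 kg.
Tool frame: the origin (TCP) lies at the very end of the fingers, on their centre line; the grasp point (between the pads) lies 19 mm behind it; x points along the fingers, z is the direction in which the jaws open and shut, and the axes are right-handed (so a half turn about x gives the same grasp; the last joint's range is limited). The gripper opens to 85 mm and grips with 20 to 120 N. Pads are 22 mm wide; open, the fingers measure 114 mm over their backs; the gripper's body (76 mm by 85 mm) begins 54 mm behind the grasp point. The pads swing forward as they close: fully open they stand 13 mm farther back than shut.
Start: joints at [1.038, 0.628, 0.038, 1.517, -0.027, 0.996, -0.02], TCP at [0.293, -0.58, 0.2] pointing down, gripper open.
Joint ranges: [-3.06, 3.06], [-0.37, 2.12], [-1.25, 1.32], [0.18, 2.47], [-1.1, 4.24], [0.23, 1.98], [-2.94, 2.94]. Speed limits (rad/s): [2.57, 2.57, 3.14, 3.14, 3.14, 3.14, 3.14].

### API

Orientations are given as a unit quaternion [x, y, z, w].
In Python, from bench import env, eyes, job gives the robot as it stands.
- The arm moves only by the shell command python3 -m pendant 'ROWS'. ROWS is JSON, a list of rows, each a list of 3 entries, a list of its own where there are three numbers: the finger opening in m, from 0 to 0.0854, then the shift along the tool's x, y, z in m, then the turn, a rotation vector about the tool's x, y, z in rad. In form: [[gripper, [x, y, z], [rx, ry, rz]], ...]. A call has 1 to 20 rows; each row is the pose to reach, as a shift and turn from the pose measured when the call began, along the tool's axes at that moment; what a row does not reach only later rows make up. A row lasts 1/10 s, in which the tool goes at most 50 mm and 8.59 degrees, less where a joint would pass 70% of its speed; a pose out of reach is approached as far as the arm can. A call with a gripper value outside its range is refused whole. The fingers move at their own pace and stop on an object; the grip force is fixed at half the most. Time passes only in rows, so rows that repeat a pose let the fingers close. It gives the time, the measured TCP pose, the force and the opening at its end, in the units of the state.
- env.get_state(): the state, without advancing time (a new reading comes with each control period).
- eyes.camera(name): name is "scene" or "top" or "wrist"; returns a dict with "image" (384x512x3 uint8, blue, green, red), "mtx" (3x3 intrinsics, pixels), "cam_to_world" (4x4, takes a point from camera to world coordinates). Camera axes: x right, y down, z forward; pixel columns grow to the right and rows downward; lengths in m; the calibration is good to about 2 mm. The wrist camera is an equidistant fisheye: a pixel r from the principal point sees the ray r / f radians off the axis. A picture is of the moment at which its call begins. There is no depth.
- job.sign_off(): hands the job in, once; it reports no verdict.
The state is a dict: "clock": time; "joint_positions": joint angles; "joint_vel": joint speeds; "joint_torque": joint torques, N m; "eef_pos": TCP position; "eef_rot": TCP orientation; "wrist_force": force on the tool from outside, world axes, zero at the start; "wrist_torque": the same for the moment, N m; "grip_width": opening from 0.0 (shut) to 1.0 (fully open).
Only numpy, scipy, OpenCV 4.12 (cv2) and the standard library are available. Lean on these libraries where they do the work, as an engineer would, in place of code of your own. Each camera call takes 0.05 s, during which the arm holds its last target.

## Working session

There is one attempt and no reset: what is moved stays moved. The work goes in short steps, Python scripts to look and compute and a shell command to move; the robot and the scene stay as the last step left them, time stands still between calls to the robot, and variables do not carry over. Pictures are saved under pics/ and viewed, and the job is handed in when it is done.

```bash
ls; mkdir -p pics; python3 - <<'E'
from bench import env,eyes,job
import cv2,json
s=env.get_state();print(s)
for n in("scene","top","wrist"):
    c=eyes.camera(n);cv2.imwrite(f"pics/{n}0.png",c["image"]);print(n,c["mtx"].tolist(),c["cam_to_world"].round(4).tolist())
E
```

```text
pics
{'clock': 0.0, 'joint_positions': array([ 1.03820086,  0.62935376,  0.03841002,  1.51835853, -0.026979  ,
        0.99629857, -0.01998436]), 'joint_vel': array([-0.00099969,  0.00099191,  0.00108533,  0.00058618, -0.00026755,
        0.00051971, -0.001313  ]), 'joint_torque': array([ 8.67420677e-04, -5.63408911e+01,  1.22718751e+00, -1.93443060e+01,
        1.11313883e-02,  1.05447922e-02, -1.72311462e-05]), 'eef_pos': array([ 0.29224721, -0.57983254,  0.19858665]), 'eef_rot': array([ 0.37112985,  0.60267163, -0.37043955,  0.60151815]), 'wrist_force': array([-0.11132477,  0.52063246, -0.19064445]), 'wrist_torque': array([ 0.03772489,  0.02457307, -0.02690748]), 'grip_width': 0.9974901813063366}
scene [[466.25974852216984, 0.0, 252.1665905564934], [0.0, 466.25974852216984, 194.07541724337727], [0.0, 0.0, 1.0]] [[-0.5547, -0.3621, 0.7491, -0.5586], [-0.8318, 0.266, -0.4873, 0.6251], [-0.0228, -0.8934, -0.4487, 0.7895], [0.0, 0.0, 0.0, 1.0]]
top [[401.4443013854697, 0.0, 249.55019099192293], [0.0, 401.4443013854697, 191.3451801430749], [0.0, 0.0, 1.0]] [[0.0265, -0.9927, 0.1178, 0.4501], [-0.9996, -0.0255, 0.0103, -0.1335], [-0.0072, -0.118, -0.993, 1.3499], [0.0, 0.0, 0.0, 1.0]]
wrist [[297.3186396354542, 0.0, 253.96164051182075], [0.0, 297.3186396354542, 189.66807417882947], [0.0, 0.0, 1.0]] [[0.45, -0.8431, -0.2944, 0.3675], [-0.893, -0.4254, -0.1468, -0.5418], [-0.0015, 0.329, -0.9443, 0.374], [0.0, 0.0, 0.0, 1.0]]
```

View pics/scene0.png

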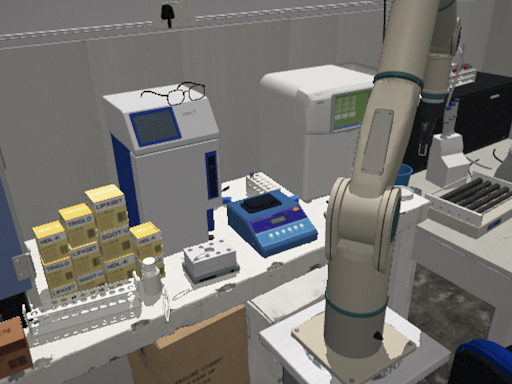

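View pics/top0.png

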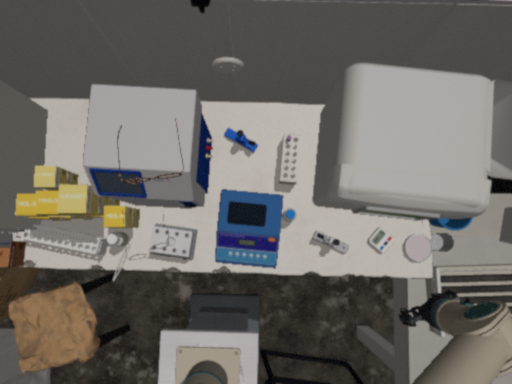

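View pics/wrist0.png

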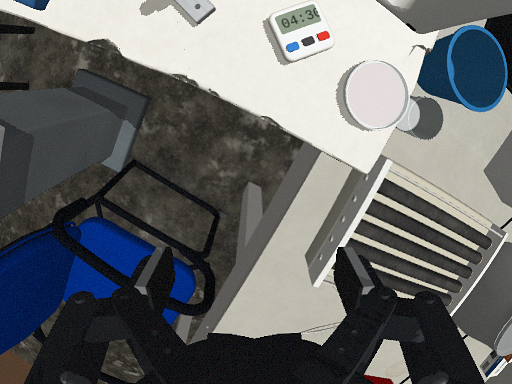

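The top view shows the grey gauge at about (329,241) and the timer at (380,239). The small bottle with a blue cap is at (289,214), the heater at (173,241) and the white bottle at (115,240). Candidates that could be taken for the gauge are the grey one at (329,241) and the blue look-alike at (241,140). Candidates for the heater are the grey block at (173,241), the rack at (289,158) and the blue instrument at (249,228). I choose the grey gauge and the block at (173,241), and check both in close crops.

```bash
python3 - <<'E'
import cv2
t=cv2.imread("pics/top0.png")
a=cv2.resize(t[215:270,290:400],None,fx=7,fy=7,interpolation=cv2.INTER_CUBIC)
b=cv2.resize(t[210:275,95:205],None,fx=7,fy=7,interpolation=cv2.INTER_CUBIC)
cv2.imwrite("pics/ca.png",a);cv2.imwrite("pics/cb.png",b)
E
```

```text
(no output)
```

View pics/ca.png

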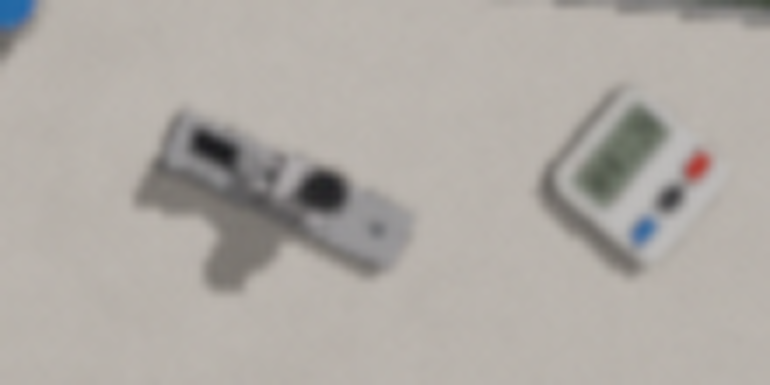

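View pics/cb.png

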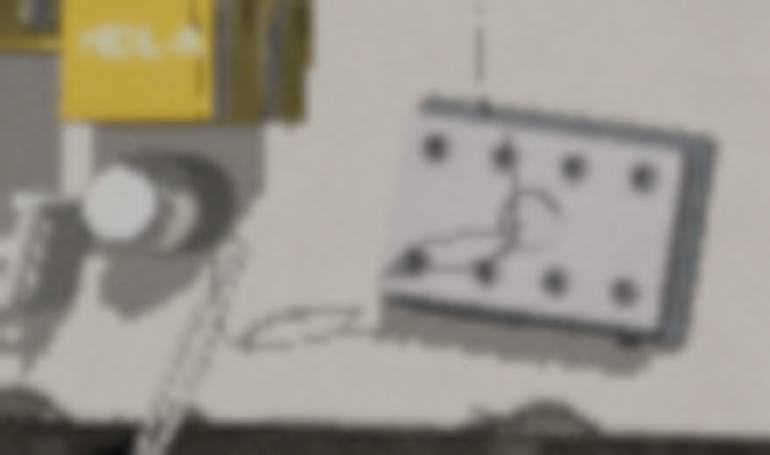

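```bash
cat > h.py <<'E'
import numpy as np,cv2,json
from bench import env,eyes,job
def ray(c,u,v,z):
    K=np.array(c["mtx"]);T=np.array(c["cam_to_world"])
    d=T[:3,:3]@np.linalg.solve(K,[u,v,1]);p=T[:3,3]
    return p+d*(z-p[2])/d[2]
def rayf(c,u,v,z):
    K=np.array(c["mtx"]);T=np.array(c["cam_to_world"])
    a=np.array([u-K[0,2],v-K[1,2]])/K[0,0];r=np.hypot(*a)
    d=np.array([a[0]/r*np.sin(r),a[1]/r*np.sin(r),np.cos(r)]) if r>0 else np.array([0,0,1.])
    d=T[:3,:3]@d;p=T[:3,3]
    return p+d*(z-p[2])/d[2]
def projf(c,X):
    K=np.array(c["mtx"]);T=np.array(c["cam_to_world"])
    q=T[:3,:3].T@(np.asarray(X)-T[:3,3]);th=np.arctan2(np.hypot(q[0],q[1]),q[2]);n=np.hypot(q[0],q[1])
    return K[0,0]*th*q[:2]/n+K[:2,2]
def fit2d(P,Q): # Q = R P + t
    P=np.array(P);Q=np.array(Q);pc=P.mean(0);qc=Q.mean(0)
    H=(P-pc).T@(Q-qc);a=np.arctan2(H[0,1]-H[1,0],H[0,0]+H[1,1])
    R=np.array([[np.cos(a),-np.sin(a)],[np.sin(a),np.cos(a)]]);t=qc-R@pc
    return a,t,np.linalg.norm((P@R.T+t)-Q,axis=1)
E
python3 - <<'E'
from h import *
c=eyes.camera("top")
f=lambda x,y,ox,oy,z:ray(c,ox+(x+.5)/7-.5,oy+(y+.5)/7-.5,z)
g=lambda x,y,z:f(x,y,290,215,z)
k=g(323,190,.099);l=g(214,147,.062)
print("knob",k.round(4),"lever",l.round(4),"yaw of +y",np.degrees(np.arctan2(*(l-k)[1::-1])))
for p in[(185,110),(412,215),(372,275),(165,165)]:print(g(*p,.016).round(4))
H=[(436,148),(506,156),(574,167),(644,176),(413,261),(486,270),(556,282),(626,292)]
Q=[f(*p,95,210,.065)[:2] for p in H]
print(np.round(Q,4), np.linalg.norm(Q[0]-Q[3])/3,np.linalg.norm(Q[0]-Q[4]))
s=np.linalg.norm(Q[0]-Q[3])/3
P=[(x,s*(1.5-i)) for x in(.026,-.026) for i in range(4)]
a,t,r=fit2d(P,Q);print("heater yaw",np.degrees(a),t,r)
for n,p,z in(("timer",(640,180),.02),("sb",(0,0),.078)):print(n,g(*p,z))
print("wb",f(118,200,95,210,.098)); print("sb",ray(c,289,214,.078))
E
```

```text
knob [ 0.4487 -0.3906  0.099 ] lever [ 0.4668 -0.3487  0.062 ] yaw of +y 66.69070438398273
[ 0.4844 -0.3426  0.016 ]
[ 0.4381 -0.4494  0.016 ]
[ 0.4097 -0.4306  0.016 ]
[ 0.4584 -0.3334  0.016 ]
[[0.4684 0.1722]
 [0.4656 0.1401]
 [0.4615 0.1088]
 [0.4582 0.0767]
 [0.4171 0.1799]
 [0.414  0.1465]
 [0.4094 0.1145]
 [0.4058 0.0825]] 0.03200734131783584 0.05184337987525237
heater yaw -6.692353632015886 [0.43751132 0.12764969] [5.37605329e-04 6.20067121e-04 7.76431379e-05 5.40308344e-04
 1.54462626e-03 4.29047669e-04 4.84803825e-04 5.50570172e-04]
timer [ 0.45725129 -0.55515136  0.02      ]
sb [ 0.53015464 -0.24898381  0.078     ]
wb [0.44126645 0.30436857 0.098     ]
sb [ 0.5319175  -0.24714908  0.078     ]
```

```bash
cat >> h.py <<'E'
from scipy.spatial.transform import Rotation as Ro
def plan(pos,yaw):
    "pointing down, tool z along yaw (deg, mod 180)"
    s=env.get_state();R=Ro.from_quat(s["eef_rot"]);M=R.as_matrix()
    best=None
    for y in(yaw,yaw+180):
        z=np.array([np.cos(np.radians(y)),np.sin(np.radians(y)),0]);x=np.array([0,0,-1.]);T=np.stack([x,np.cross(z,x),z],1)
        rv=(R.inv()*Ro.from_matrix(T)).as_rotvec()
        if best is None or np.linalg.norm(rv)<np.linalg.norm(best):best=rv
    print("tool axes",M.round(3).tolist());print("pos",s["eef_pos"].round(4),"shift",(M.T@(np.array(pos)-s["eef_pos"])).round(4),"turn",best.round(4),"deg",np.degrees(np.linalg.norm(best)).round(1),"F",s["wrist_force"].round(2),"t",round(s["clock"],2),"grip",s["grip_width"], "q",s["joint_positions"].round(2))
E
python3 - <<'E'
from h import *
plan([.45,-.39,.24],-23.3)
plan([.45,-.39,.24],-23.3+90)
E
```

```text
tool axes [[-0.001, 0.893, 0.45], [0.001, 0.45, -0.893], [-1.0, -0.0, -0.001]]
pos [ 0.2923 -0.5801  0.1989] shift [-0.0409  0.2263 -0.0989] turn [-6.974e-01 -1.100e-03 -4.000e-04] deg 40.0 F [-0.25 -0.24  0.28] t 0.2 grip 1.0015114820076758 q [ 1.04  0.63  0.04  1.52 -0.03  1.   -0.02]
tool axes [[-0.001, 0.893, 0.45], [0.001, 0.45, -0.893], [-1.0, -0.0, -0.001]]
pos [ 0.2923 -0.5801  0.1989] shift [-0.0409  0.2263 -0.0989] turn [ 8.734e-01 -1.000e-03  5.000e-04] deg 50.0 F [-0.25 -0.24  0.28] t 0.2 grip 1.0015114820076758 q [ 1.04  0.63  0.04  1.52 -0.03  1.   -0.02]
```

```bash
python3 -m pendant '[[0.085,[-0.01,0.03,-0.013],[-0.09,0,0]],[0.085,[-0.02,0.065,-0.028],[-0.2,0,0]],[0.085,[-0.03,0.1,-0.044],[-0.32,0,0]],[0.085,[-0.041,0.14,-0.06],[-0.45,0,0]],[0.085,[-0.041,0.18,-0.078],[-0.57,0,0]],[0.085,[-0.041,0.21,-0.09],[-0.66,0,0]],[0.085,[-0.041,0.226,-0.099],[-0.697,0,0]],[0.085,[-0.041,0.226,-0.099],[-0.697,0,0]],[0.085,[-0.041,0.226,-0.099],[-0.697,0,0]]]'
python3 - <<'E'
from h import *
c=eyes.camera("wrist");cv2.imwrite("pics/w1.png",c["image"])
np.save("w1.npy",c["cam_to_world"])
plan([.4487,-.3906,.24],-23.3)
for z in(0,.016,.099):print(projf(c,[.4487,-.3906,z]))
E
```

```text
clock: 1.1
eef_pos: [0.4483, -0.3915, 0.2398]
eef_rot: [0.144, 0.693, -0.144, 0.692]
wrist_force: [0.3, -0.9, -0.3]
grip_width: 0.994
tool axes [[-0.002, 0.4, 0.917], [-0.0, 0.917, -0.4], [-1.0, -0.001, -0.002]]
pos [ 0.4478 -0.3922  0.2398] shift [-0.0002  0.0018  0.0002] turn [-0.0044 -0.0019  0.0011] deg 0.3 F [0.3  0.38 0.46] t 1.15 grip 0.9878598517833393 q [ 0.77  0.51 -0.16  1.62  0.09  1.02  0.17]
[254.90212842 149.03856986]
[254.90767767 151.3476189 ]
[254.94388925 166.86562806]
```

View pics/w1.png

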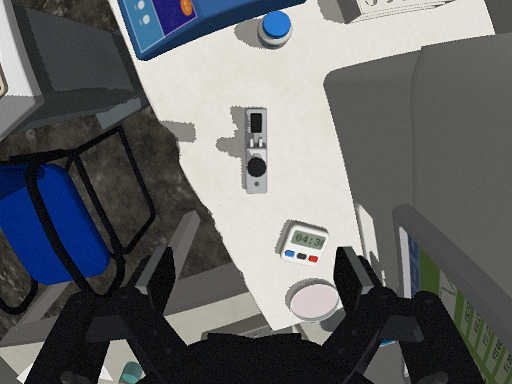

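The wrist view shows the gauge in line with the jaws, with its knob at about (257,167) where (255,167) was predicted, and the lever grip at (256,123). I'll crop for finer detail.

```bash
python3 - <<'E'
import cv2
t=cv2.imread("pics/w1.png")
cv2.imwrite("pics/w1c.png",cv2.resize(t[100:200,205:310],None,fx=6,fy=6,interpolation=cv2.INTER_CUBIC))
E
```

```text
(no output)
```

View pics/w1c.png

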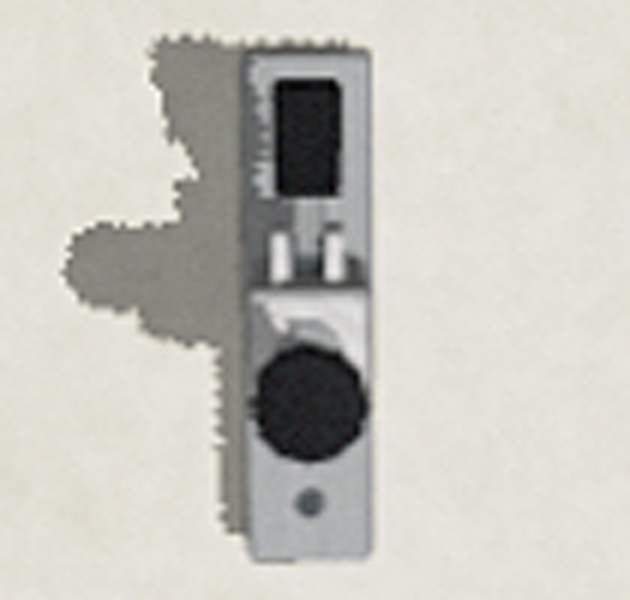

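```bash
python3 - <<'E'
from h import *
c=eyes.camera("wrist")
f=lambda x,y,z:rayf(c,205+(x+.5)/6-.5,100+(y+.5)/6-.5,z)
k=f(311,403,.099);P=[f(x,y,.016)[:2] for x,y in((247,50),(371,50),(373,560),(248,560))]
print("knob",k.round(4));print(np.round(P,4),np.mean(P,0),[np.linalg.norm(P[i]-P[i-1]).round(4) for i in range(4)])
d=(P[0]+P[1]-P[2]-P[3]);print("gauge y",np.degrees(np.arctan2(d[1],d[0])))
plan([k[0],k[1],.03],np.degrees(np.arctan2(d[1],d[0]))-90)
E
```

```text
knob [ 0.4497 -0.3918  0.099 ]
[[ 0.4608 -0.3319]
 [ 0.4859 -0.3429]
 [ 0.4396 -0.4535]
 [ 0.4123 -0.4416]] [ 0.44964855 -0.39248501] [np.float64(0.1199), np.float64(0.0275), np.float64(0.12), np.float64(0.0297)]
gauge y 66.71306444616391
tool axes [[-0.002, 0.4, 0.917], [-0.0, 0.917, -0.4], [-1.0, -0.001, -0.002]]
pos [ 0.4477 -0.3923  0.2398] shift [0.2098 0.0014 0.0021] turn [-0.0051 -0.0018  0.0009] deg 0.3 F [-0.1  -0.32  0.13] t 1.2 grip 0.9962741096332094 q [ 0.77  0.51 -0.16  1.62  0.09  1.02  0.17]
```

```bash
python3 -m pendant '[[0.085,[0.03,0.001,0.002],[-0.005,-0.002,0.001]],[0.085,[0.065,0.001,0.002],[-0.005,-0.002,0.001]],[0.085,[0.105,0.001,0.002],[-0.005,-0.002,0.001]],[0.085,[0.14,0.001,0.002],[-0.005,-0.002,0.001]],[0.085,[0.17,0.001,0.002],[-0.005,-0.002,0.001]],[0.085,[0.19,0.001,0.002],[-0.005,-0.002,0.001]],[0.085,[0.203,0.001,0.002],[-0.005,-0.002,0.001]],[0.085,[0.209,0.001,0.002],[-0.005,-0.002,0.001]],[0.085,[0.209,0.001,0.002],[-0.005,-0.002,0.001]],[0.085,[0.209,0.001,0.002],[-0.005,-0.002,0.001]]]'
python3 - <<'E'
from h import *
c=eyes.camera("wrist");cv2.imwrite("pics/w2.png",c["image"])
plan([.4497,-.392,.03],-23.3)
E
```

```text
clock: 2.2
eef_pos: [0.4499, -0.3931, 0.0317]
eef_rot: [0.143, 0.692, -0.143, 0.693]
wrist_force: [-0.1, -0.7, 1.0]
grip_width: 0.998
tool axes [[0.002, 0.396, 0.918], [-0.002, 0.918, -0.396], [-1.0, -0.001, 0.002]]
pos [ 0.4502 -0.3931  0.032 ] shift [ 0.002   0.0008 -0.0009] turn [-0.0002  0.0023  0.0006] deg 0.1 F [-0.36  0.58  0.32] t 2.25 grip 0.9968875020249333 q [ 0.75  0.78 -0.12  1.8   0.15  0.57  0.12]
```

View pics/w2.png

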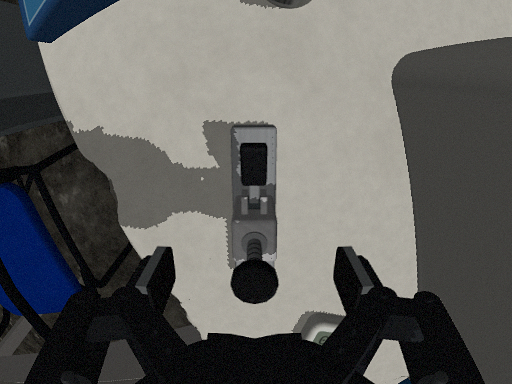

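```bash
python3 -m pendant '[[0.085,[0.003,0.001,-0.001],[0,0.002,0]],[0.06,[0.003,0.001,-0.001],[0,0.002,0]],[0.045,[0.003,0.001,-0.001],[0,0.002,0]],[0.035,[0.003,0.001,-0.001],[0,0.002,0]],[0.02,[0.003,0.001,-0.001],[0,0.002,0]],[0.01,[0.003,0.001,-0.001],[0,0.002,0]],[0.01,[0.003,0.001,-0.001],[0,0.002,0]],[0.01,[0.003,0.001,-0.001],[0,0.002,0]],[0.01,[0.003,0.001,-0.001],[0,0.002,0]]]'
python3 - <<'E'
from h import *
c=eyes.camera("wrist");cv2.imwrite("pics/w3.png",c["image"])
plan([.4375,.1276,.3],-6.7)
E
```

```text
clock: 3.15
eef_pos: [0.4498, -0.3918, 0.0291]
eef_rot: [0.143, 0.692, -0.143, 0.693]
wrist_force: [0.4, 0.7, 0.8]
grip_width: 0.225
tool axes [[0.0, 0.396, 0.918], [-0.001, 0.918, -0.396], [-1.0, -0.001, 0.001]]
pos [ 0.4498 -0.3918  0.0291] shift [-0.2714  0.472  -0.2167] turn [-0.29    0.0006  0.0008] deg 16.6 F [ 0.41 -0.8   1.64] t 3.2 grip 0.22729217808245328 q [ 0.74  0.78 -0.12  1.8   0.16  0.57  0.12]
```

View pics/w3.png

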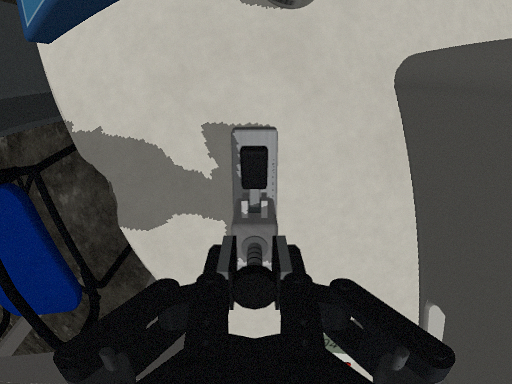

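The pads are either side of the column at about (228,258) and (282,258). The opening reads 0.23, about 19 mm against the column's 26 mm, so I check with a small lift.

```bash
python3 -m pendant '[[0.01,[0,0,0],[0,0,0]],[0.01,[-0.003,0,0],[0,0,0]],[0.01,[-0.01,0,0],[0,0,0]],[0.01,[-0.02,0,0],[0,0,0]],[0.01,[-0.03,0,0],[0,0,0]],[0.01,[-0.03,0,0],[0,0,0]]]'
python3 - <<'E'
from h import *
c=eyes.camera("wrist");cv2.imwrite("pics/w4.png",c["image"][100:340,130:380].repeat(2,0).repeat(2,1))
plan([.4375,.1276,.3],-6.7)
E
```

```text
clock: 3.8
eef_pos: [0.451, -0.3927, 0.061]
eef_rot: [0.142, 0.691, -0.144, 0.694]
wrist_force: [0.1, -0.3, -3.9]
grip_width: 0.227
tool axes [[0.002, 0.396, 0.918], [-0.002, 0.918, -0.396], [-1.0, -0.001, 0.003]]
pos [ 0.4505 -0.3924  0.0603] shift [-0.241   0.4721 -0.2171] turn [-0.2901  0.0027  0.0018] deg 16.6 F [-0.62  0.81 -4.65] t 3.85 grip 0.22722009247545177 q [ 0.75  0.73 -0.13  1.79  0.15  0.63  0.13]
```

View pics/w4.png

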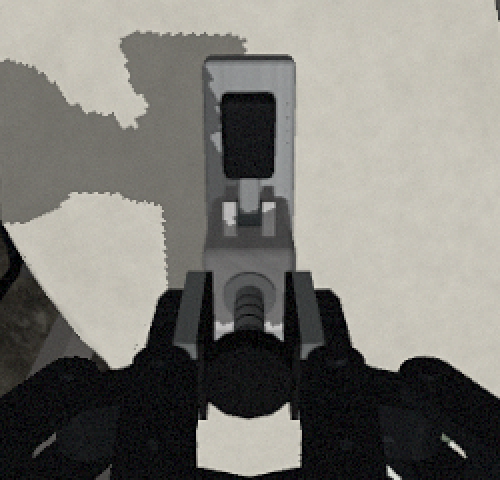

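```bash
python3 -m pendant '[[0.01,[-0.02,0,0],[0,0,0]],[0.01,[-0.05,0,0],[0,0,0]],[0.01,[-0.09,0,0],[0,0,0]],[0.01,[-0.13,0.009,-0.004],[0,0,0]],[0.01,[-0.17,0.026,-0.012],[-0.01,0,0]],[0.01,[-0.205,0.052,-0.024],[-0.02,0,0]],[0.01,[-0.225,0.085,-0.039],[-0.04,0,0]],[0.01,[-0.238,0.12,-0.055],[-0.06,0,0]],[0.01,[-0.24,0.155,-0.071],[-0.08,0,0]],[0.01,[-0.24,0.19,-0.087],[-0.1,0.001,0.001]],[0.01,[-0.24,0.225,-0.103],[-0.13,0.001,0.001]],[0.01,[-0.24,0.26,-0.12],[-0.16,0.001,0.001]],[0.01,[-0.24,0.295,-0.136],[-0.18,0.001,0.001]],[0.01,[-0.24,0.33,-0.152],[-0.2,0.002,0.001]],[0.01,[-0.24,0.365,-0.168],[-0.22,0.002,0.001]],[0.01,[-0.24,0.4,-0.184],[-0.25,0.002,0.002]],[0.01,[-0.24,0.43,-0.198],[-0.27,0.002,0.002]],[0.01,[-0.24,0.455,-0.209],[-0.28,0.003,0.002]],[0.01,[-0.24,0.472,-0.217],[-0.29,0.003,0.002]],[0.01,[-0.24,0.472,-0.217],[-0.29,0.003,0.002]]]'
python3 - <<'E'
from h import *
c=eyes.camera("wrist");cv2.imwrite("pics/w5.png",c["image"])
t=eyes.camera("top");cv2.imwrite("pics/t5.png",t["image"])
plan([.4375,.1276,.3],-6.7)
E
```

```text
clock: 5.85
eef_pos: [0.4367, 0.1309, 0.299]
eef_rot: [0.04, 0.706, -0.039, 0.706]
wrist_force: [0.1, 0.4, -3.9]
grip_width: 0.225
tool axes [[-0.001, 0.116, 0.993], [-0.001, 0.993, -0.116], [-1.0, -0.001, -0.001]]
pos [0.437  0.1269 0.2987] shift [-0.0013  0.0007  0.0004] turn [ 0.0006 -0.0009  0.001 ] deg 0.1 F [-0.01 -1.02 -4.03] t 5.95 grip 0.2272245408280255 q [ 0.02  0.26 -0.46  1.88  0.13  1.04 -0.61]
```

View pics/w5.png

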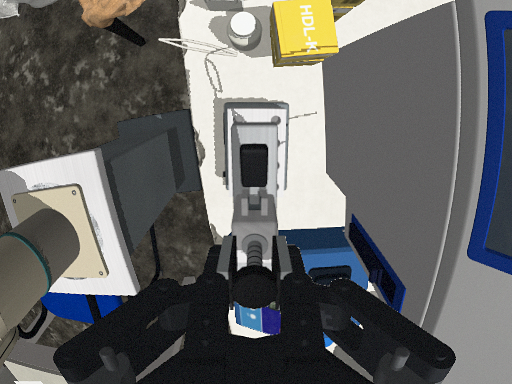

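View pics/t5.png

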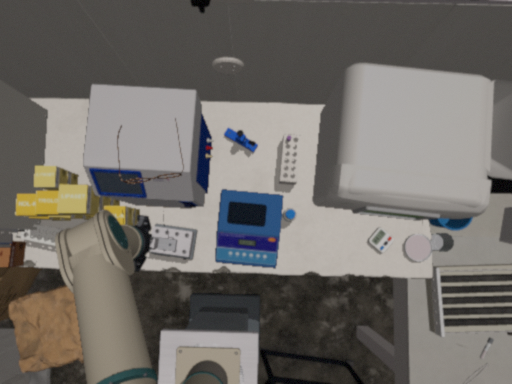

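```bash
python3 - <<'E'
import cv2
t=cv2.imread("pics/scene0.png")
cv2.imwrite("pics/s0c.png",cv2.resize(t[225:325,130:260],None,fx=6,fy=6,interpolation=cv2.INTER_CUBIC))
t=cv2.imread("pics/w5.png")
cv2.imwrite("pics/w5c.png",cv2.resize(t[10:210,155:335],None,fx=3,fy=3,interpolation=cv2.INTER_CUBIC))
E
```

```text
(no output)
```

View pics/s0c.png

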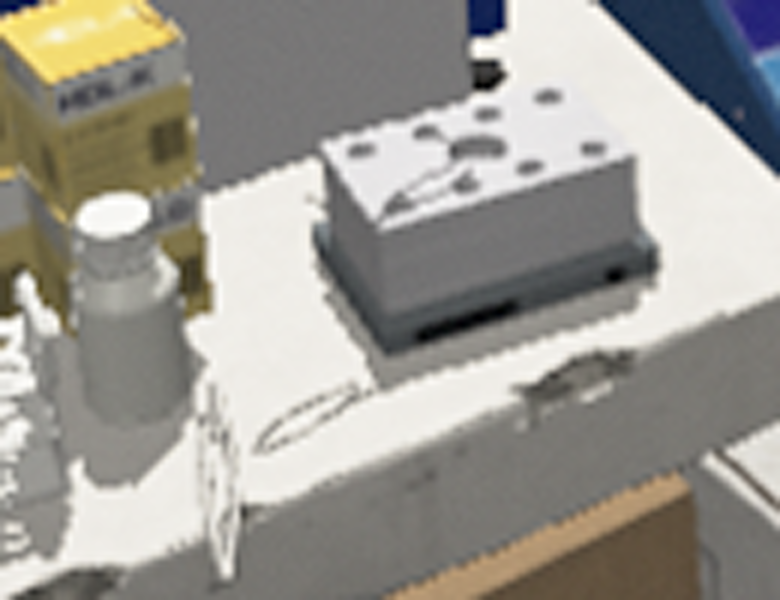

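View pics/w5c.png

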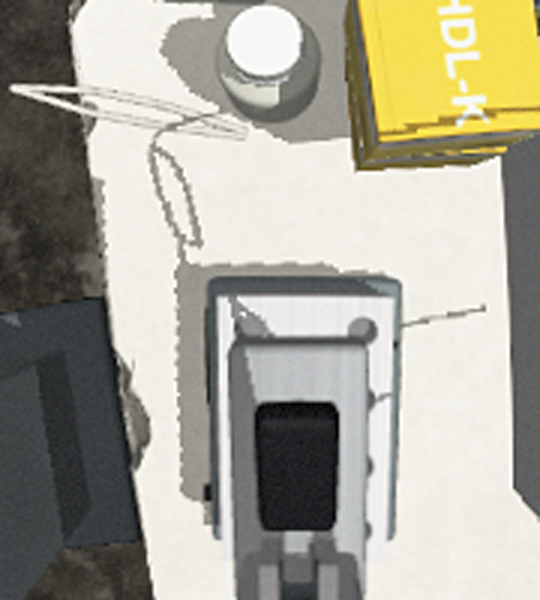

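The thin lines are shadows of the spectacles. The bore is clear, and the carried gauge lines up with the block (about (252,150) in the wrist picture). I lower the gauge.

```bash
python3 -m pendant '[[0.01,[0.03,0.001,0],[0,0,0.001]],[0.01,[0.065,0.001,0],[0,-0.001,0.001]],[0.01,[0.1,0.001,0],[0,-0.001,0.001]],[0.01,[0.135,0.001,0],[0,-0.001,0.001]],[0.01,[0.16,0.001,0],[0,-0.001,0.001]],[0.01,[0.18,0.001,0],[0,-0.001,0.001]],[0.01,[0.19,0.001,0],[0,-0.001,0.001]],[0.01,[0.195,0.001,0],[0,-0.001,0.001]],[0.01,[0.195,0.001,0],[0,-0.001,0.001]]]'
python3 - <<'E'
from h import *
plan([.4375,.1276,.094],-6.7)
c=eyes.camera("wrist");cv2.imwrite("pics/w6.png",c["image"])
c=eyes.camera("scene");cv2.imwrite("pics/s6.png",cv2.resize(c["image"][190:310,120:280],None,fx=5,fy=5,interpolation=cv2.INTER_CUBIC))
E
```

```text
clock: 6.85
eef_pos: [0.4373, 0.1272, 0.1038]
eef_rot: [0.041, 0.706, -0.042, 0.706]
wrist_force: [-0.6, 1.3, -4.3]
grip_width: 0.227
tool axes [[0.0, 0.117, 0.993], [-0.0, 0.993, -0.117], [-1.0, -0.0, 0.0]]
pos [0.4373 0.1272 0.1038] shift [0.0098 0.0004 0.0002] turn [-0.0002  0.0003  0.0004] deg 0.0 F [-0.55  1.31 -4.29] t 6.85 grip 0.22726342315705425 q [-0.11  0.53 -0.34  2.13  0.34  0.53 -0.81]
```

View pics/w6.png

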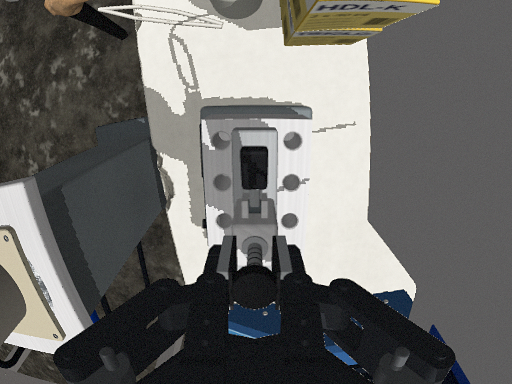

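View pics/s6.png

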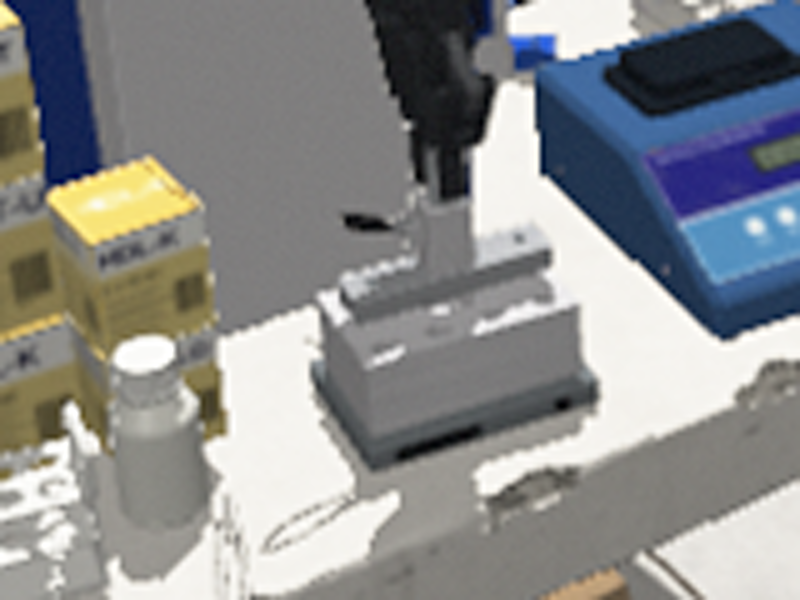

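```bash
python3 - <<'E'
from h import *
c=eyes.camera("wrist")
Q=[rayf(c,*p,.065)[:2] for p in((292,140),(291,182),(290,220),(221,140),(221,182),(224,220))]
P=[(x,y) for x in(.026,-.026) for y in(.048,.016,-.016)]
a,t,r=fit2d(P,Q);print(np.degrees(a),t,r.round(4),np.round(Q,4).tolist())
E
```

```text
-6.436918180734085 [0.43918759 0.12805653] [0.0001 0.0004 0.0007 0.0003 0.0011 0.0001] [[0.4705, 0.1729], [0.4671, 0.1407], [0.4639, 0.109], [0.4188, 0.1789], [0.4141, 0.1469], [0.4115, 0.1152]]
```

```bash
python3 -m pendant '[[0.01,[0.003,0.001,0.0015],[0.003,0,0]],[0.01,[0.006,0.001,0.0015],[0.003,0,0]],[0.01,[0.0075,0.001,0.0015],[0.003,0,0]],[0.01,[0.0085,0.001,0.0015],[0.003,0,0]],[0.01,[0.0095,0.001,0.0015],[0.003,0,0]],[0.01,[0.0095,0.001,0.0015],[0.003,0,0]]]'
python3 - <<'E'
from h import *
plan([.4385,.1278,.094],-6.5)
E
```

```text
clock: 7.6
eef_pos: [0.4393, 0.1287, 0.095]
eef_rot: [0.042, 0.705, -0.042, 0.706]
wrist_force: [0.1, -0.2, -4.3]
grip_width: 0.225
tool axes [[0.002, 0.119, 0.993], [0.0, 0.993, -0.119], [-1.0, 0.001, 0.002]]
pos [0.4393 0.1287 0.095 ] shift [ 0.001  -0.001  -0.0007] turn [-0.0061  0.0017 -0.0005] deg 0.4 F [ 0.15 -0.21 -4.29] t 7.6 grip 0.22536865279577822 q [-0.12  0.55 -0.33  2.13  0.35  0.51 -0.83]
```

```bash
python3 -m pendant '[[0.01,[0.0005,0,0],[0,0,0]],[0.01,[0.001,0,0],[0,0,0]],[0.01,[0.0015,0,0],[0,0,0]],[0.01,[0.0015,0,0],[0,0,0]]]';python3 -m pendant '[[0.01,[0.0005,0,0],[0,0,0]],[0.01,[0.001,0,0],[0,0,0]],[0.01,[0.001,0,0],[0,0,0]]]'

```

```text
clock: 8.0
eef_pos: [0.4397, 0.1286, 0.0938]
eef_rot: [0.042, 0.705, -0.042, 0.707]
wrist_force: [-0.3, -0.9, 1.4]
grip_width: 0.23
clock: 8.3
eef_pos: [0.4399, 0.1285, 0.0929]
eef_rot: [0.043, 0.705, -0.042, 0.707]
wrist_force: [-1.1, -1.0, 1.9]
grip_width: 0.226
```

Contact is felt: the force went from −4.3 to +1.9 N at the expected height. Now I release.

```bash
python3 -m pendant '[[0.03,[0,0,0],[0,0,0]],[0.04,[0,0,0],[0,0,0]],[0.05,[0,0,0],[0,0,0]],[0.06,[0,0,0],[0,0,0]],[0.06,[-0.003,0,0],[0,0,0]],[0.06,[-0.02,0,0],[0,0,0]],[0.06,[-0.05,0,0],[0,0,0]],[0.06,[-0.085,0,0],[0,0,0]],[0.06,[-0.12,0,0],[0,0,0]],[0.06,[-0.13,0,0],[0,0,0]]]'
python3 - <<'E'
from h import *
plan([.4385,.1278,.194],-6.5)
c=eyes.camera("wrist");cv2.imwrite("pics/w7.png",c["image"])
c=eyes.camera("scene");cv2.imwrite("pics/s7.png",cv2.resize(c["image"][190:310,120:280],None,fx=5,fy=5,interpolation=cv2.INTER_CUBIC))
E
```

```text
clock: 9.3
eef_pos: [0.4414, 0.1295, 0.2263]
eef_rot: [0.043, 0.703, -0.041, 0.709]
wrist_force: [0.6, 0.1, 0.2]
grip_width: 0.704
tool axes [[0.009, 0.12, 0.993], [0.002, 0.993, -0.12], [-1.0, 0.003, 0.009]]
pos [0.4414 0.1295 0.2263] shift [ 0.0323 -0.0021 -0.0029] turn [-0.0064  0.0086 -0.0031] deg 0.6 F [0.56 0.1  0.19] t 9.3 grip 0.7036461075668556 q [-0.01  0.34 -0.45  1.99  0.2   0.84 -0.69]
```

View pics/w7.png

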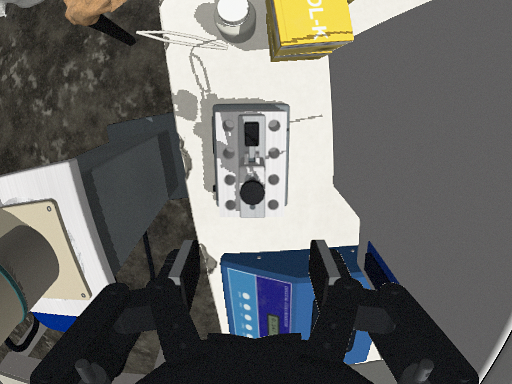

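View pics/s7.png

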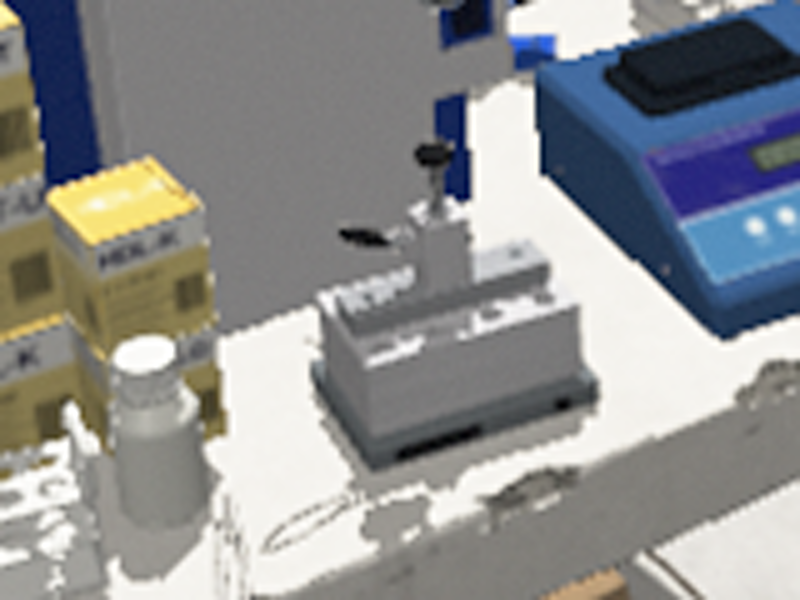

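The gauge stands upright on the block, knob at about (252,191) and lever grip at (251,133) in the wrist view. I measure more finely.

```bash
python3 - <<'E'
import cv2
t=cv2.imread("pics/w7.png")
cv2.imwrite("pics/w7c.png",cv2.resize(t[100:220,205:305],None,fx=5,fy=5,interpolation=cv2.INTER_CUBIC))
E
```

```text
(no output)
```

View pics/w7c.png

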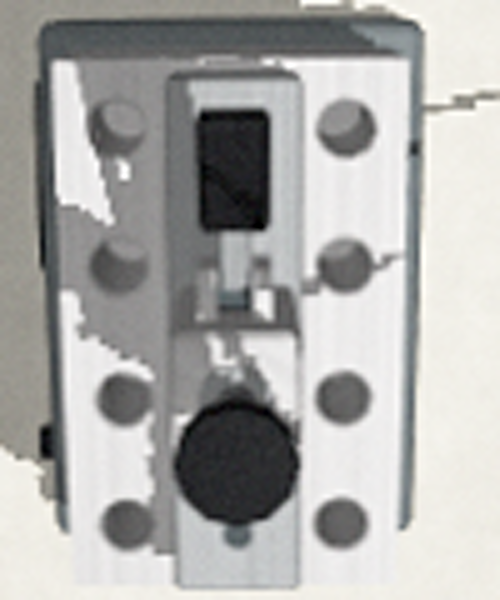

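```bash
python3 - <<'E'
from h import *
c=eyes.camera("wrist")
f=lambda x,y,z:rayf(c,205+(x+.5)/5-.5,100+(y+.5)/5-.5,z)
k=f(238,463,.164);print("knob",k.round(4))
l=f(234,170,.126);print("grip",l.round(4),np.linalg.norm((l-k)[:2]))
P=[f(x,y,.081)[:2] for x,y in((168,78),(300,78),(298,587),(178,587))];print(np.round(P,4).tolist(),np.mean(P,0))
d=(P[0]+P[1]-P[2]-P[3]);print("gauge y",np.degrees(np.arctan2(d[1],d[0])),np.degrees(np.arctan2((l-k)[1],(l-k)[0])))
Q=[f(x,y,.065)[:2] for x,y in((347,128),(345,264),(343,398),(341,522),(118,128),(119,264),(124,398),(129,522))]
Pm=[(x,y) for x in(.026,-.026) for y in(.048,.016,-.016,-.048)]
print(fit2d(Pm,Q))
plan([k[0],k[1],.174],-6.5)
E
```

```text
knob [0.4388 0.1297 0.164 ]
grip [0.4434 0.1735 0.126 ] 0.043996885643716725
[[0.4309, 0.1886], [0.4589, 0.1852], [0.4454, 0.068], [0.4174, 0.0714]] [0.43814846 0.12828153]
gauge y 83.43218999719836 84.00599587835669
(np.float64(-0.11811577369267762), array([0.43732276, 0.12708668]), array([0.0004768 , 0.00022707, 0.00030696, 0.00026677, 0.00032877,
       0.00030847, 0.00015724, 0.00063978]))
tool axes [[0.004, 0.12, 0.993], [0.0, 0.993, -0.12], [-1.0, 0.001, 0.004]]
pos [0.4395 0.1283 0.2229] shift [ 0.0489  0.0013 -0.0011] turn [-0.0067  0.0036 -0.0005] deg 0.4 F [-0.65  0.71 -0.44] t 9.45 grip 0.6995123301836288 q [-0.01  0.35 -0.45  1.99  0.2   0.84 -0.69]
```

```bash
python3 -m pendant '[[0.03,[0,0.001,-0.001],[-0.007,0.003,0]],[0,[0,0.001,-0.001],[-0.007,0.003,0]],[0,[0.01,0.001,-0.001],[-0.007,0.003,0]],[0,[0.025,0.001,-0.001],[-0.007,0.003,0]],[0,[0.04,0.001,-0.001],[-0.007,0.003,0]],[0,[0.049,0.001,-0.001],[-0.007,0.003,0]],[0,[0.049,0.001,-0.001],[-0.007,0.003,0]],[0,[0.049,0.001,-0.001],[-0.007,0.003,0]]]'
python3 - <<'E'
from h import *
plan([.4388,.1297,.166],-6.5)
c=eyes.camera("wrist");cv2.imwrite("pics/w8.png",c["image"][100:340,130:380].repeat(2,0).repeat(2,1))
E
```

```text
clock: 10.25
eef_pos: [0.4387, 0.1296, 0.1737]
eef_rot: [0.04, 0.706, -0.04, 0.706]
wrist_force: [0.4, -0.5, 0.5]
grip_width: -0.0
tool axes [[-0.0, 0.113, 0.994], [0.001, 0.994, -0.113], [-1.0, 0.0, -0.0]]
pos [0.4387 0.1296 0.1737] shift [0.0077 0.0001 0.0001] turn [ 0.0005 -0.0001 -0.0005] deg 0.0 F [ 0.36 -0.49  0.53] t 10.25 grip -0.00011485738016385419 q [-0.04  0.42 -0.42  2.06  0.26  0.71 -0.74]
```

View pics/w8.png

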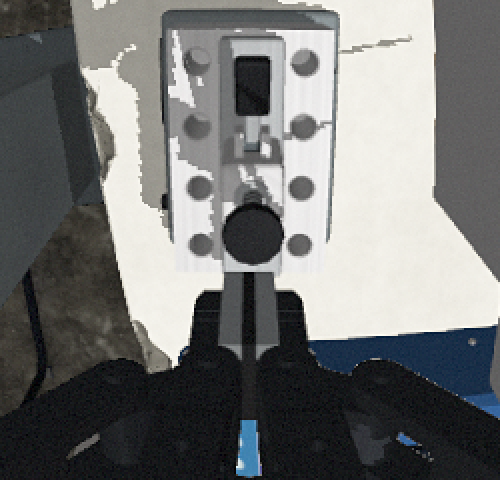

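```bash
python3 -m pendant '[[0,[0.004,0,0],[0,0,0]],[0,[0.008,0,0],[0,0,0]],[0,[0.01,0,0],[0,0,0]],[0,[0.012,0,0],[0,0,0]],[0,[0.014,0,0],[0,0,0]],[0,[0.015,0,0],[0,0,0]],[0,[0.015,0,0],[0,0,0]]]';python3 -m pendant '[[0,[0.0005,0,0],[0,0,0]],[0,[0.001,0,0],[0,0,0]],[0,[0.001,0,0],[0,0,0]]]'
```

```text
clock: 11.0
eef_pos: [0.439, 0.1297, 0.159]
eef_rot: [0.04, 0.706, -0.04, 0.706]
wrist_force: [-1.0, 0.3, -0.1]
grip_width: 0.001
clock: 11.3
eef_pos: [0.439, 0.1296, 0.1579]
eef_rot: [0.04, 0.706, -0.04, 0.706]
wrist_force: [0.3, 0.2, -0.8]
grip_width: -0.001
```

```bash
python3 - <<'E'
from h import *
c=eyes.camera("wrist");cv2.imwrite("pics/w9.png",c["image"][150:300,180:330].repeat(4,0).repeat(4,1))
c=eyes.camera("scene");cv2.imwrite("pics/s9.png",cv2.resize(c["image"][190:290,150:260],None,fx=6,fy=6,interpolation=cv2.INTER_CUBIC))
E
```

```text
(no output)
```

View pics/w9.png

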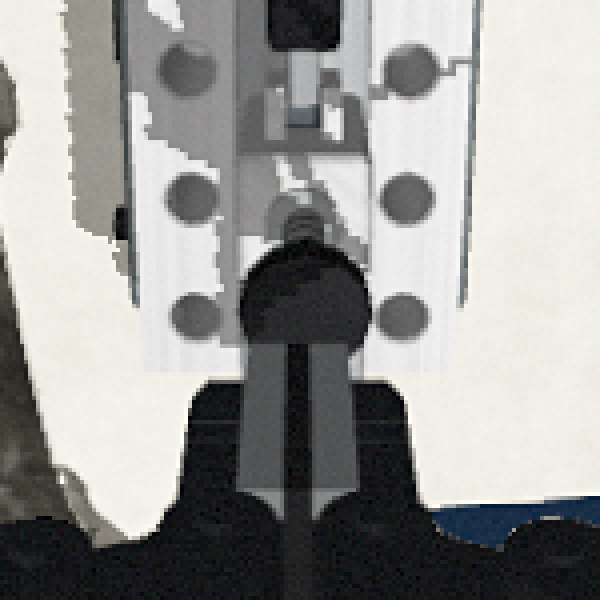

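View pics/s9.png

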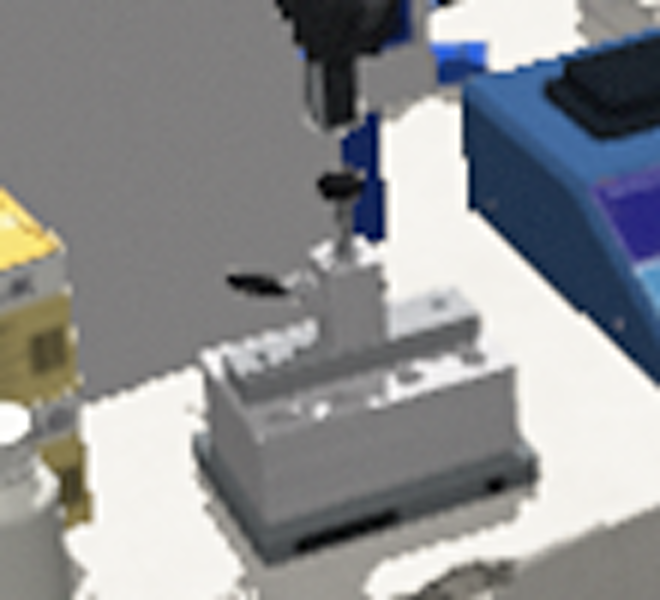

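```bash
python3 - <<'E'
from h import *
s=env.get_state();c=eyes.camera("wrist");p=s["eef_pos"];M=Ro.from_quat(s["eef_rot"]).as_matrix()
for b in(0,.019,.03):print(b,projf(c,p-M[:,0]*b).round(1),projf(c,p-M[:,0]*b+M[:,1]*.011).round(1))
sc=eyes.camera("scene");T=sc["cam_to_world"];K=sc["mtx"]
def pr(X):
    q=K@(T[:3,:3].T@(np.array(X)-T[:3,3]));return (q[:2]/q[2]).round(1)
for b in(0,.019,.03):print(pr(p-M[:,0]*b))
print("knob",pr([.4388,.1297,.164]),"col",pr([.4388,.1297,.123]),p)
E
```

```text
0 [255.  224.1] [255.  208.6]
0.019 [255. 238.] [255.1 221.3]
0.03 [255.1 247.2] [255.1 229.9]
[205.7 220.1]
[205.2 214. ]
[204.9 210.5]
knob [205.5 218.2] col [206.5 231.2] [0.43900948 0.129634   0.15798115]
```

The tip still looks about 19 mm above the knob in the scene picture: finger end at (205,211), knob at (206,220). There is also no force, so I keep feeling downward.

```bash
python3 -m pendant '[[0,[0.002,0,0],[0,0,0]],[0,[0.004,0,0],[0,0,0]],[0,[0.006,0,0],[0,0,0]],[0,[0.006,0,0],[0,0,0]]]'; python3 -m pendant '[[0,[0.002,0,0],[0,0,0]],[0,[0.004,0,0],[0,0,0]],[0,[0.004,0,0],[0,0,0]]]'
python3 - <<'E'
from h import *
c=eyes.camera("scene");cv2.imwrite("pics/s10.png",cv2.resize(c["image"][190:290,150:260],None,fx=6,fy=6,interpolation=cv2.INTER_CUBIC))
E
```

```text
clock: 11.9
eef_pos: [0.4388, 0.1296, 0.1516]
eef_rot: [0.04, 0.706, -0.04, 0.706]
wrist_force: [-0.2, 0.5, 1.0]
grip_width: -0.002
clock: 12.2
eef_pos: [0.4386, 0.1295, 0.1473]
eef_rot: [0.04, 0.706, -0.04, 0.706]
wrist_force: [1.0, 0.2, 0.4]
grip_width: 0.002
```

View pics/s10.png

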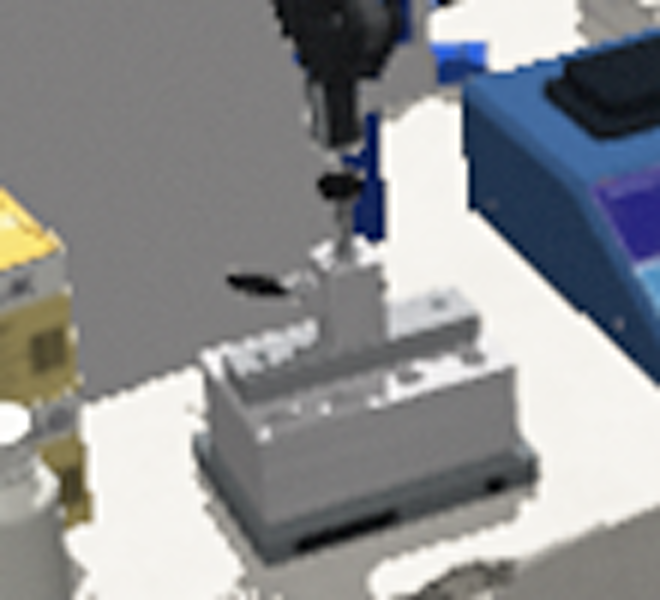

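The gap is now about 4 px, or 10 mm. Continue.

```bash
python3 -m pendant '[[0,[0.002,0,0],[0,0,0]],[0,[0.004,0,0],[0,0,0]],[0,[0.005,0,0],[0,0,0]],[0,[0.005,0,0],[0,0,0]]]'; python3 -m pendant '[[0,[0.001,0,0],[0,0,0]],[0,[0.002,0,0],[0,0,0]],[0,[0.002,0,0],[0,0,0]]]'; python3 -m pendant '[[0,[0.001,0,0],[0,0,0]],[0,[0.002,0,0],[0,0,0]]]'; python3 -m pendant '[[0,[0.001,0,0],[0,0,0]],[0,[0.002,0,0],[0,0,0]]]'; python3 -m pendant '[[0,[0.001,0,0],[0,0,0]],[0,[0.002,0,0],[0,0,0]]]'
python3 - <<'E'
from h import *
c=eyes.camera("scene");cv2.imwrite("pics/s11.png",cv2.resize(c["image"][190:290,150:260],None,fx=6,fy=6,interpolation=cv2.INTER_CUBIC))
c=eyes.camera("wrist");cv2.imwrite("pics/w11.png",c["image"][150:300,180:330].repeat(4,0).repeat(4,1))
E
```

```text
clock: 12.65
eef_pos: [0.4385, 0.1295, 0.1423]
eef_rot: [0.04, 0.706, -0.04, 0.706]
wrist_force: [-0.2, 0.3, 0.1]
grip_width: -0.008
clock: 12.95
eef_pos: [0.4384, 0.1295, 0.1402]
eef_rot: [0.04, 0.706, -0.04, 0.706]
wrist_force: [-0.2, 0.2, -0.1]
grip_width: -0.003
clock: 13.15
eef_pos: [0.4384, 0.1294, 0.1381]
eef_rot: [0.04, 0.706, -0.04, 0.706]
wrist_force: [0.2, -0.2, -0.5]
grip_width: 0.003
clock: 13.35
eef_pos: [0.4385, 0.1294, 0.136]
eef_rot: [0.04, 0.706, -0.04, 0.706]
wrist_force: [-0.5, 0.2, -0.7]
grip_width: -0.002
clock: 13.55
eef_pos: [0.4384, 0.1294, 0.1339]
eef_rot: [0.04, 0.706, -0.04, 0.706]
wrist_force: [0.1, 0.5, -0.2]
grip_width: -0.002
```

View pics/s11.png

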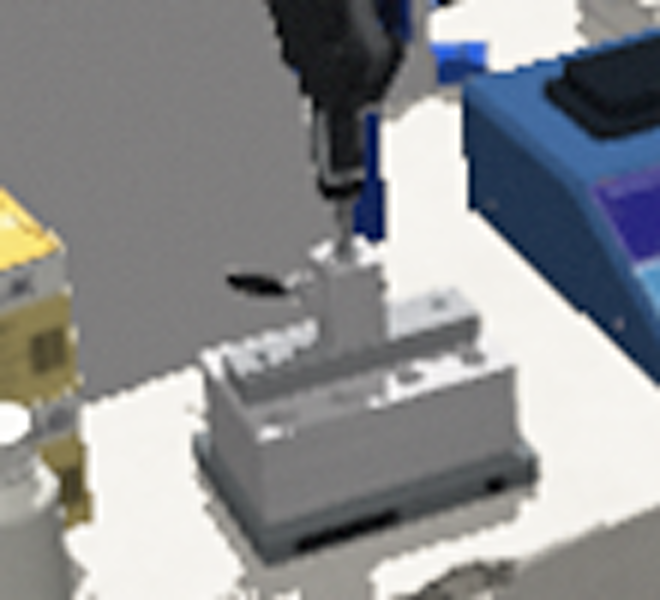

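View pics/w11.png

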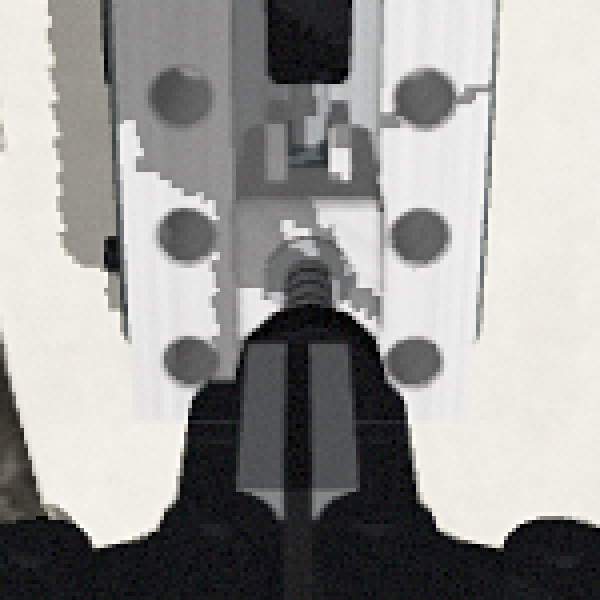

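The fingertips now look level with the knob top at (206,219) in the scene picture, with no force yet. I go on in 1 mm steps.

```bash
for i in 1 2 ; do :; done; python3 -m pendant '[[0,[0.0005,0,0],[0,0,0]],[0,[0.001,0,0],[0,0,0]]]'|grep -E "eef_pos|force"; python3 -m pendant '[[0,[0.0005,0,0],[0,0,0]],[0,[0.001,0,0],[0,0,0]]]'|grep -E "eef_pos|force"; python3 -m pendant '[[0,[0.0005,0,0],[0,0,0]],[0,[0.001,0,0],[0,0,0]]]'|grep -E "eef_pos|force"; python3 -m pendant '[[0,[0.0005,0,0],[0,0,0]],[0,[0.001,0,0],[0,0,0]]]'|grep -E "eef_pos|force"; python3 -m pendant '[[0,[0.0005,0,0],[0,0,0]],[0,[0.001,0,0],[0,0,0]]]'|grep -E "eef_pos|force"
```

```text
eef_pos: [0.4384, 0.1294, 0.1329]
wrist_force: [-0.6, 0.1, 0.4]
eef_pos: [0.4384, 0.1294, 0.1318]
wrist_force: [0.6, 0.3, 1.6]
eef_pos: [0.4384, 0.1294, 0.1309]
wrist_force: [-0.3, 0.8, 1.8]
eef_pos: [0.4384, 0.1294, 0.1299]
wrist_force: [0.1, 0.6, 2.9]
eef_pos: [0.4384, 0.1294, 0.1289]
wrist_force: [-0.6, -0.1, 2.6]
```

Contact with the knob is felt at TCP z ≈ 0.1325 (2.5–3 N, which matches the rod friction). The real fingertips are therefore about 31 mm behind the stated TCP. The floor is expected 10–24 mm lower.

```bash
cat > ok.py <<'E'
import sys
t=sys.stdin.read();L={l.split(":")[0]:l.split(":",1)[1] for l in t.splitlines() if ":" in l}
print(L["clock"],L["eef_pos"],L["wrist_force"]);sys.stdout.flush()
sys.exit(float(L["wrist_force"].strip(" []").split(",")[2])>5)
E
python3 -m pendant '[[0,[0.0005,0,0],[0,0,0]],[0,[0.001,0,0],[0,0,0]]]'|python3 ok.py && python3 -m pendant '[[0,[0.0005,0,0],[0,0,0]],[0,[0.001,0,0],[0,0,0]]]'|python3 ok.py && python3 -m pendant '[[0,[0.0005,0,0],[0,0,0]],[0,[0.001,0,0],[0,0,0]]]'|python3 ok.py && python3 -m pendant '[[0,[0.0005,0,0],[0,0,0]],[0,[0.001,0,0],[0,0,0]]]'|python3 ok.py && python3 -m pendant '[[0,[0.0005,0,0],[0,0,0]],[0,[0.001,0,0],[0,0,0]]]'|python3 ok.py
```

```text
14.85  [0.4384, 0.1294, 0.1279]  [-0.5, -0.5, 2.2]
 15.05  [0.4384, 0.1294, 0.1269]  [0.3, -0.2, 2.3]
 15.25  [0.4384, 0.1294, 0.1258]  [-0.8, 0.4, 2.7]
 15.45  [0.4384, 0.1294, 0.1248]  [-0.4, -0.2, 1.1]
 15.65  [0.4384, 0.1294, 0.1237]  [-0.8, 0.4, 1.3]
```

```bash

python3 -m pendant '[[0,[0.0005,0,0],[0,0,0]]]'|python3 ok.py && python3 -m pendant '[[0,[0.0005,0,0],[0,0,0]]]'|python3 ok.py && python3 -m pendant '[[0,[0.0005,0,0],[0,0,0]]]'|python3 ok.py && python3 -m pendant '[[0,[0.0005,0,0],[0,0,0]]]'|python3 ok.py && python3 -m pendant '[[0,[0.0005,0,0],[0,0,0]]]'|python3 ok.py && python3 -m pendant '[[0,[0.0005,0,0],[0,0,0]]]'|python3 ok.py
```

```text
15.75  [0.4384, 0.1294, 0.1232]  [-0.6, -0.1, 2.0]
 15.85  [0.4384, 0.1294, 0.1226]  [-0.1, -1.2, 1.6]
 15.95  [0.4384, 0.1294, 0.1221]  [-0.6, -0.0, 2.1]
 16.05  [0.4384, 0.1294, 0.1215]  [-0.1, -0.6, 2.1]
 16.15  [0.4384, 0.1294, 0.121]  [-0.9, 0.1, 1.4]
 16.25  [0.4384, 0.1294, 0.1204]  [-0.2, 0.0, 2.2]
```

```bash

python3 - <<'E'
from h import *
c=eyes.camera("scene");cv2.imwrite("pics/s12.png",cv2.resize(c["image"][190:290,150:260],None,fx=6,fy=6,interpolation=cv2.INTER_CUBIC))
E
```

```text
(no output)
```

View pics/s12.png

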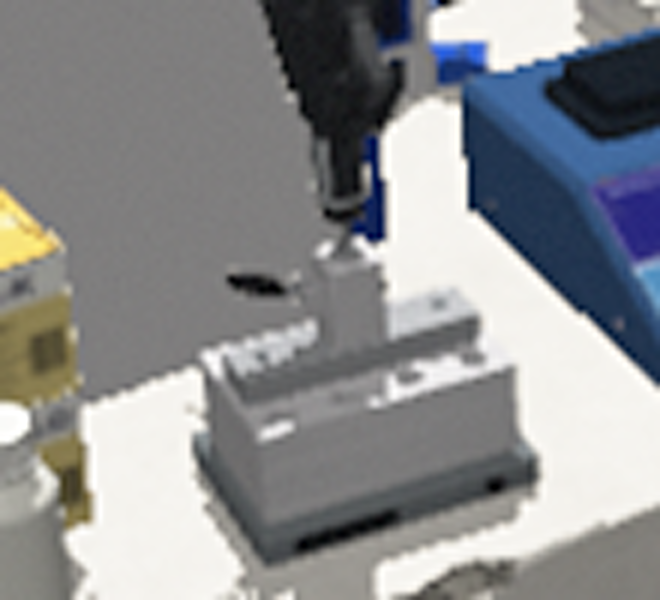

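The knob has sunk about 12 mm, now at (207,225) in the scene picture. Continue feeling.

```bash

python3 -m pendant '[[0,[0.0005,0,0],[0,0,0]]]'|python3 ok.py && python3 -m pendant '[[0,[0.0005,0,0],[0,0,0]]]'|python3 ok.py && python3 -m pendant '[[0,[0.0005,0,0],[0,0,0]]]'|python3 ok.py && python3 -m pendant '[[0,[0.0005,0,0],[0,0,0]]]'|python3 ok.py && python3 -m pendant '[[0,[0.0005,0,0],[0,0,0]]]'|python3 ok.py && python3 -m pendant '[[0,[0.0005,0,0],[0,0,0]]]'|python3 ok.py && python3 -m pendant '[[0,[0.0005,0,0],[0,0,0]]]'|python3 ok.py && python3 -m pendant '[[0,[0.0005,0,0],[0,0,0]]]'|python3 ok.py && python3 -m pendant '[[0,[0.0005,0,0],[0,0,0]]]'|python3 ok.py && python3 -m pendant '[[0,[0.0005,0,0],[0,0,0]]]'|python3 ok.py
```

```text
16.4  [0.4384, 0.1294, 0.1199]  [-0.4, -0.1, 5.7]
```

```bash

python3 -m pendant '[[0,[0,0,0],[0,0,0]]]'|python3 ok.py; python3 -m pendant '[[0,[0.0003,0,0],[0,0,0]],[0,[0.0003,0,0],[0,0,0]]]'|python3 ok.py
```

```text
16.5  [0.4384, 0.1294, 0.1199]  [-0.7, -0.2, 1.6]
 16.7  [0.4386, 0.1294, 0.1198]  [0.4, -0.5, 4.2]
```

```bash

python3 -m pendant '[[0,[0.0003,0,0],[0,0,0]],[0,[0.0006,0,0],[0,0,0]]]'|python3 ok.py;python3 -m pendant '[[0,[0.0006,0,0],[0,0,0]]]'|python3 ok.py
```

```text
16.9  [0.4388, 0.1294, 0.1197]  [-2.2, -1.0, 10.6]
 17.0  [0.4391, 0.1293, 0.1196]  [-1.3, -1.2, 10.4]
```

The floor is felt: 10 N with no further motion at TCP z 0.1197, rod travel about 12.8 mm, so the bore is about 12 mm deep. Now I retract straight up.

```bash
python3 -m pendant '[[0,[-0.002,0,0],[0,0,0]],[0,[-0.01,0,0],[0,0,0]],[0,[-0.03,0,0],[0,0,0]],[0,[-0.05,0,0],[0,0,0]],[0,[-0.06,0,0],[0,0,0]],[0,[-0.06,0,0],[0,0,0]]]'
python3 - <<'E'
from h import *
plan([.4384+.0066,.1285+.0576,.12],-6.5)
c=eyes.camera("wrist");cv2.imwrite("pics/w13.png",cv2.resize(c["image"][90:240,195:315],None,fx=4,fy=4,interpolation=cv2.INTER_CUBIC));np.save("w13.npy",c["cam_to_world"])
c=eyes.camera("scene");cv2.imwrite("pics/s13.png",cv2.resize(c["image"][150:290,130:290],None,fx=5,fy=5,interpolation=cv2.INTER_CUBIC))
E
```

```text
clock: 17.6
eef_pos: [0.4401, 0.1297, 0.1808]
eef_rot: [0.04, 0.705, -0.04, 0.707]
wrist_force: [-0.5, 0.6, -1.4]
grip_width: -0.003
tool axes [[0.004, 0.113, 0.994], [0.0, 0.994, -0.113], [-1.0, 0.001, 0.004]]
pos [0.4401 0.1297 0.1808] shift [ 0.0609  0.0566 -0.0017] turn [ 0.0002  0.004  -0.0009] deg 0.2 F [-0.51  0.64 -1.42] t 17.6 grip -0.0026506156253802665 q [-0.04  0.41 -0.42  2.05  0.25  0.73 -0.73]
```

View pics/w13.png

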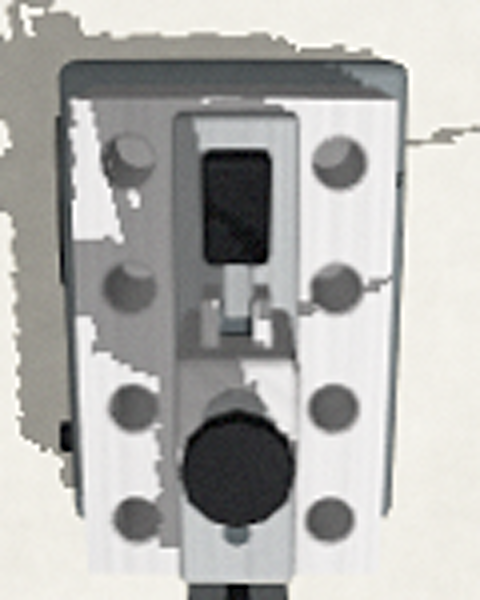

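View pics/s13.png

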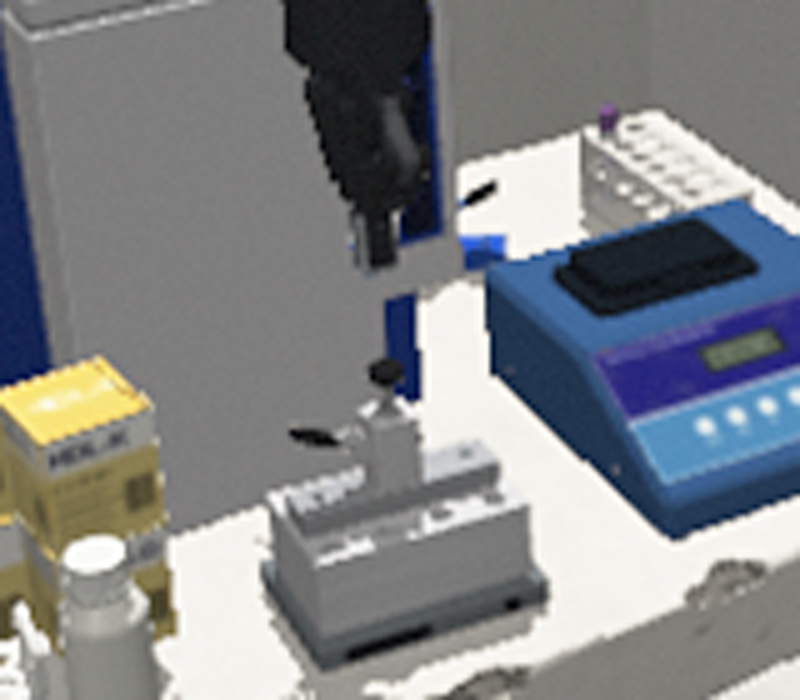

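Knob now at about (237,466) in the crop, sunk and still down; lever grip at (237,207), still raised. I move over its outer part and feel down.

```bash
python3 -m pendant '[[0,[0,0.02,-0.001],[0,0.004,0]],[0,[0,0.045,-0.0015],[0,0.004,0]],[0,[0,0.056,-0.002],[0,0.004,0]],[0,[0.015,0.056,-0.002],[0,0.004,0]],[0,[0.035,0.056,-0.002],[0,0.004,0]],[0,[0.055,0.056,-0.002],[0,0.004,0]],[0,[0.067,0.056,-0.002],[0,0.004,0]],[0,[0.067,0.056,-0.002],[0,0.004,0]]]'
python3 - <<'E'
from h import *
plan([.445,.186,.105],-6.5)
c=eyes.camera("wrist");cv2.imwrite("pics/w14.png",c["image"][100:340,130:380].repeat(2,0).repeat(2,1))
c=eyes.camera("scene");cv2.imwrite("pics/s14.png",cv2.resize(c["image"][190:290,150:260],None,fx=6,fy=6,interpolation=cv2.INTER_CUBIC))
E
```

```text
clock: 18.5
eef_pos: [0.4417, 0.184, 0.1106]
eef_rot: [0.039, 0.708, -0.041, 0.704]
wrist_force: [0.7, -0.6, 0.5]
grip_width: 0.002
tool axes [[-0.007, 0.113, 0.994], [-0.002, 0.994, -0.113], [-1.0, -0.003, -0.007]]
pos [0.4417 0.184  0.1106] shift [0.0055 0.0024 0.003 ] turn [ 0.0004 -0.0067  0.0029] deg 0.4 F [ 0.75 -0.64  0.51] t 18.5 grip 0.001949911952534479 q [-0.2   0.55 -0.36  2.06  0.33  0.6  -0.91]
```

View pics/w14.png

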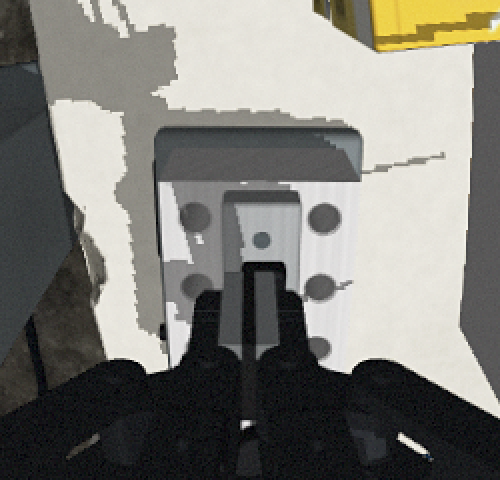

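View pics/s14.png

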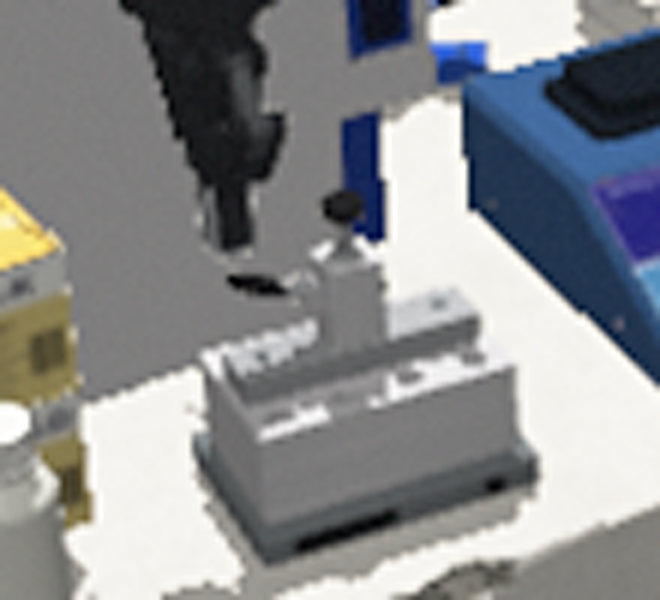

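The fingertip is over the outer half of the lever grip (tip about (187,231), grip about (193,237) in full pixels) and well clear of the knob. I press down in small steps.

```bash
sed -i 's/>5)/>float(sys.argv[1]) if len(sys.argv)>1 else 5)/' ok.py; python3 -m pendant '[[0,[0.002,0.001,0.002],[0,-0.004,0.002]],[0,[0.004,0.001,0.003],[0,-0.006,0.003]],[0,[0.006,0.001,0.003],[0,-0.006,0.003]],[0,[0.006,0.001,0.003],[0,-0.006,0.003]]]'|python3 ok.py 8 && python3 -m pendant '[[0,[0.001,0,0],[0,0,0]],[0,[0.002,0,0],[0,0,0]]]'|python3 ok.py 8 && python3 -m pendant '[[0,[0.001,0,0],[0,0,0]],[0,[0.002,0,0],[0,0,0]]]'|python3 ok.py 8 && python3 -m pendant '[[0,[0.001,0,0],[0,0,0]],[0,[0.002,0,0],[0,0,0]]]'|python3 ok.py 8 && python3 -m pendant '[[0,[0.001,0,0],[0,0,0]],[0,[0.002,0,0],[0,0,0]]]'|python3 ok.py 8
```

```text
19.0  [0.4463, 0.1855, 0.1063]  [-1.4, 0.8, -0.9]
 19.2  [0.4463, 0.1854, 0.1043]  [-0.3, 0.3, -0.8]
 19.4  [0.4464, 0.1854, 0.1023]  [0.2, -0.3, 0.9]
 19.6  [0.4463, 0.1855, 0.1002]  [-0.5, -0.6, -0.2]
 19.8  [0.4463, 0.1855, 0.098]  [0.5, 0.2, 0.2]
```

```bash
python3 -m pendant '[[0,[0.001,0,0],[0,0,0]],[0,[0.002,0,0],[0,0,0]]]'|python3 ok.py 9 && python3 -m pendant '[[0,[0.001,0,0],[0,0,0]],[0,[0.002,0,0],[0,0,0]]]'|python3 ok.py 9 && python3 -m pendant '[[0,[0.001,0,0],[0,0,0]],[0,[0.002,0,0],[0,0,0]]]'|python3 ok.py 9 && python3 -m pendant '[[0,[0.001,0,0],[0,0,0]],[0,[0.002,0,0],[0,0,0]]]'|python3 ok.py 9 && python3 -m pendant '[[0,[0.001,0,0],[0,0,0]],[0,[0.002,0,0],[0,0,0]]]'|python3 ok.py 9
python3 - <<'E'
from h import *
c=eyes.camera("scene");cv2.imwrite("pics/s15.png",cv2.resize(c["image"][190:290,150:260],None,fx=6,fy=6,interpolation=cv2.INTER_CUBIC))
E
```

```text
20.0  [0.4464, 0.1855, 0.096]  [-0.4, 0.5, 2.5]
 20.2  [0.4466, 0.1864, 0.0942]  [-0.0, 1.8, 2.1]
 20.4  [0.4469, 0.1872, 0.0924]  [-0.6, 3.1, 3.8]
 20.6  [0.447, 0.1876, 0.0904]  [-1.0, 1.7, 3.7]
 20.8  [0.4472, 0.1879, 0.0884]  [-0.8, 2.8, 3.4]
```

View pics/s15.png

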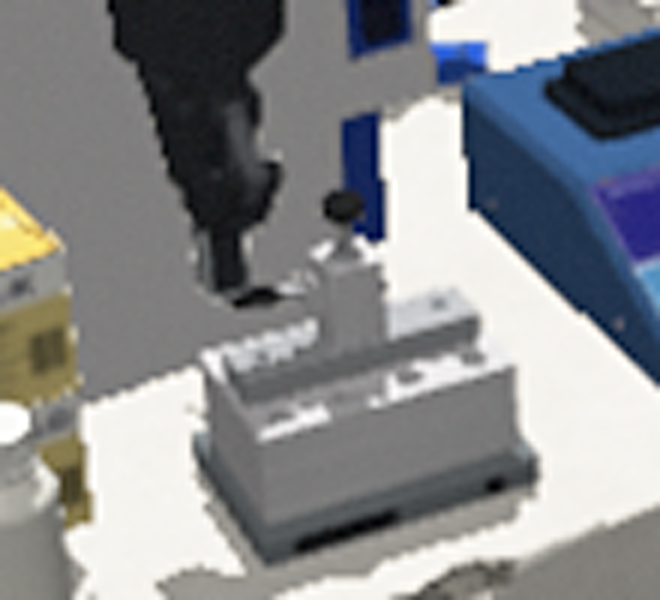

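The lever is moving down (about 3.5 N), and the column and knob are unchanged. Continue to the stop.

```bash
python3 -m pendant '[[0,[0.001,0,0],[0,0,0]],[0,[0.002,0,0],[0,0,0]]]'|python3 ok.py 9 && python3 -m pendant '[[0,[0.001,0,0],[0,0,0]],[0,[0.002,0,0],[0,0,0]]]'|python3 ok.py 9 && python3 -m pendant '[[0,[0.001,0,0],[0,0,0]],[0,[0.002,0,0],[0,0,0]]]'|python3 ok.py 9 && python3 -m pendant '[[0,[0.0005,0,0],[0,0,0]],[0,[0.001,0,0],[0,0,0]]]'|python3 ok.py 9 && python3 -m pendant '[[0,[0.0005,0,0],[0,0,0]],[0,[0.001,0,0],[0,0,0]]]'|python3 ok.py 9 && python3 -m pendant '[[0,[0.0005,0,0],[0,0,0]],[0,[0.001,0,0],[0,0,0]]]'|python3 ok.py 9 && python3 -m pendant '[[0,[0.0005,0,0],[0,0,0]],[0,[0.001,0,0],[0,0,0]]]'|python3 ok.py 9
```

```text
21.05  [0.4473, 0.1879, 0.0862]  [-0.9, 2.3, 4.1]
 21.25  [0.4475, 0.1879, 0.0841]  [-1.1, 2.5, 4.1]
 21.45  [0.4476, 0.1879, 0.0821]  [-0.5, 2.5, 2.9]
 21.65  [0.4476, 0.188, 0.081]  [-0.6, 2.7, 3.5]
 21.85  [0.4477, 0.1881, 0.08]  [-0.4, 1.7, 2.6]
 22.05  [0.4477, 0.1882, 0.079]  [-0.4, 2.4, 3.2]
 22.25  [0.4478, 0.1882, 0.0784]  [-1.2, 2.7, 12.4]
```

```bash
python3 -m pendant '[[0,[0.0005,0,0],[0,0,0]],[0,[0.001,0,0],[0,0,0]]]'|python3 ok.py 9; python3 -m pendant '[[0,[-0.001,0,0],[0,0,0]],[0,[-0.003,0,0],[0,0,0]],[0,[-0.015,0,0],[0,0,0]],[0,[-0.04,0,0],[0,0,0]],[0,[-0.075,0,0],[0,0,0]],[0,[-0.11,0,0],[0,0,0]],[0,[-0.13,0,0],[0,0,0]],[0,[-0.13,0,0],[0,0,0]]]'
python3 - <<'E'
from h import *
c=eyes.camera("wrist");cv2.imwrite("pics/w16.png",cv2.resize(c["image"][100:300,170:350],None,fx=3,fy=3,interpolation=cv2.INTER_CUBIC))
c=eyes.camera("scene");cv2.imwrite("pics/s16.png",cv2.resize(c["image"][190:290,150:260],None,fx=6,fy=6,interpolation=cv2.INTER_CUBIC))
c=eyes.camera("top");cv2.imwrite("pics/t16.png",c["image"])
E
```

```text
22.45  [0.4479, 0.1882, 0.0782]  [-1.8, 1.7, 16.2]
clock: 23.25
eef_pos: [0.4486, 0.1879, 0.2113]
eef_rot: [0.043, 0.702, -0.037, 0.71]
wrist_force: [-0.2, -0.5, -0.8]
grip_width: -0.002
```

View pics/w16.png

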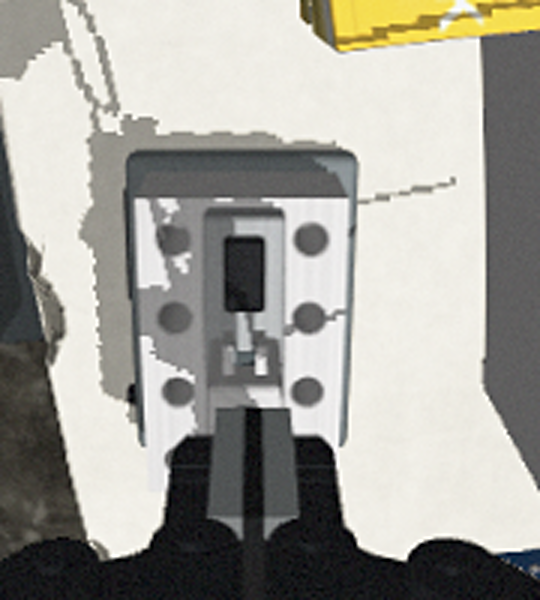

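View pics/s16.png

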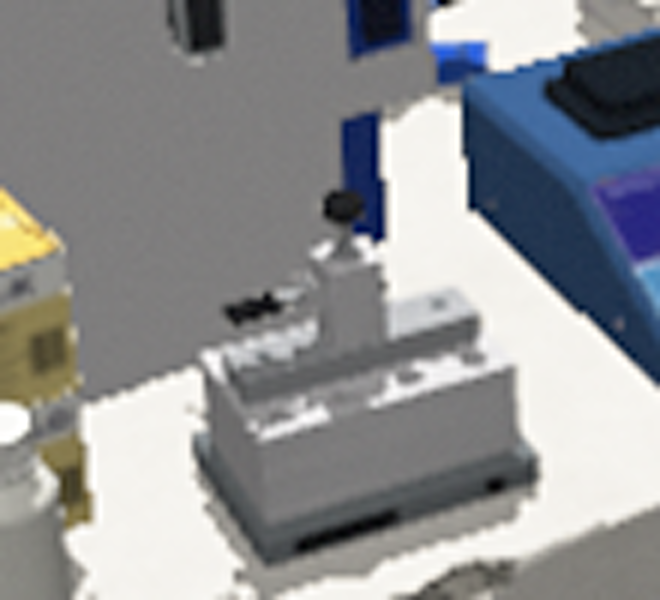

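View pics/t16.png

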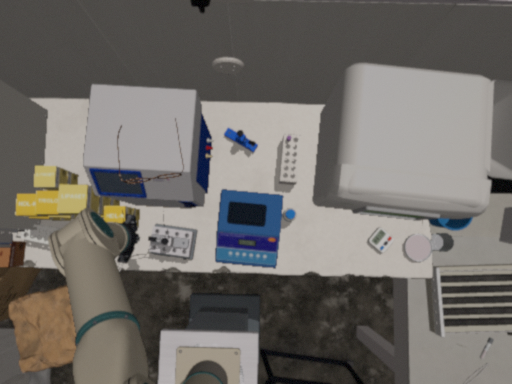

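The lever is level with the base at (190,241) in the scene picture. The knob is where it was before locking, at (207,224), and the column is unmoved. The timer at (380,239) and small bottle at (289,214) are in place in the top view, and the white bottle hasn't moved in the scene view. Handing in.

```bash
python3 - <<'E'
from bench import env,job
s=env.get_state();print(s["clock"],s["wrist_force"].round(1));print(job.sign_off())
E
```

```text
23.4 [ 0.  -0.3 -0.1]
the job is handed in; nothing more can be done
None
```

The depth gauge is standing upright on the heater block with its rod about 1–2 mm off the centre of the wide bore. The rod tip was pushed to the bore's floor and then the lever was locked. I handed the job in at 23.4 s with the robot touching nothing.

- **Floor contact:** The floor showed up as a clear rise in force after about 12.8 mm of rod travel, so the bore is about 12 mm deep. The highest force I read while pressing there was 10.6 N, under the 20 N limit.
- **Lock:** The lever reached its stop at the expected height, and I pressed it home with about 16 N.
- **Last pictures:** The lever is flat, the knob is still at the height it had before locking, and the gauge has not moved. The timer and small bottle are where they started, as is the white bottle as far as the scene view shows it. That the tip still touches the floor is inferred from the knob height, since the tip cannot be seen.

**Disagreements:**
- **Finger length:** The closed fingertips made contact about 31 mm short of the stated TCP, so I worked from force and pictures instead.
- **Grip opening:** It read about 19 mm where the column would give 26 mm, so I may have held the gauge by its 22 mm knob rather than the column. It still carried and stood level.

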